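# Square the heavy tube block up to the cold plate's stop rail

## Task

The heavy aluminium tube block has been set down askew on the cold plate. Walk it round with pushes of your fingertips at its corners until one of its two long sides (either will do) faces the stop rail along the back of the plate, and push it home so that this side lies flush along the rail; then take your hand away. Do not pick the block up or tip it, and leave the jar, the beaker and the dishes on the plate where they stand.

Things in the scene. Friction and masses are not known exactly. Their poses are not given: they have to be found in the camera images.
- tube_block: Aluminium block, flat bottom, 40 tube holes in its top: 150 long (own x) x 96 wide (own y) x 36 mm high, about 0.9 kg, loose, flat on the cold plate, friction about 0.6. Origin: centre of its underside; own z up. Its long sides are the +y and -y faces, 48 mm from the origin, alike. Pushed squarely near one end of a side, it swings about a point roughly 65 mm from its centre, towards the other end.
- cold_plate: Low cream bench instrument, 320 x 500 mm in outline, fixed to the bench, its control panel towards the robot, with a flat dark grey top plate 300 mm (its own x) x 480 mm (its own y). Origin: centre of the underside, on the bench; the top of the plate is 70 mm higher. Its own x points away from the robot towards the rail, its own y along the rail.
- rail_face (a point): Middle of the front face of the steel stop rail, at the level of the plate's top, 130 mm along +x from the middle of the plate; same axes as the cold plate. The rail is fixed to the plate along its back edge: 440 mm long (along y), 32 mm high, 14 mm thick behind this face.
- jar: Small amber jar with a white lid, 48 mm across, 56 mm high, loose, standing on the plate near its left (+y) end. Origin: centre of its underside.
- beaker: Small open glass beaker, 52 mm across the rim, 58 mm high, loose, standing on the plate near its left (+y) end. Origin: centre of its underside.
- dishes: Stack of two clear round culture dishes, 90 mm across, 32 mm high, loose, standing on the plate near its right (-y) end. Origin: centre of its underside.
Things that resemble listed ones, but are neither listed nor needed, are in the scene too. There is more than one size of the tube_block; the job needs the middle-sized.

How it is judged:
By the outcome, as a careful person would: the job done as asked, in the order asked, and still so for the second after the job is handed in, with the robot touching nothing.
It also fails if it takes over 72 s, if anything falls off the work surface, if the arm or the gripper's body presses on something with over 40 N, if the wrist force passes 120 N, or if a joint passes its speed limit or range.

## Robot

A 7-joint arm with a two-finger parallel gripper is mounted at the origin on the work surface. World frame = base frame: x ahead of the robot, y to its left, z up, the work surface at z = 0. Lengths are in m, angles in rad, forces in N, time in s.
With the tool pointing down it reaches from about 0.4 to 0.85 m from the base axis. Payload 4.5 kg.
Tool frame: the origin (TCP) lies on the centre line of the jaws, within the pads' length; the fingertips stand 11 mm ahead of it and the grasp point (between the pads) lies 8 mm behind it; z points along the fingers, x is the direction in which the jaws open and shut, and the axes are right-handed (so a half turn about z gives the same grasp; the last joint's range is limited). The gripper opens to 88 mm and grips with 3 to 60 N. Pads are 18 mm wide; open, the fingers measure 123 mm over their backs; the gripper's body (75 mm by 187 mm) begins 45 mm behind the grasp point.
Start: joints at [1.148, 0.689, -0.195, 1.565, 0.157, 0.902, -0.215], TCP at [0.276, -0.561, 0.25] pointing down, gripper open.
Joint ranges: [-3.01, 3.01], [-0.46, 2.08], [-1.47, 1.51], [0.13, 2.56], [-1, 4.14], [0.04, 2.09], [-2.66, 2.66]. Speed limits (rad/s): [2.57, 2.57, 3.14, 3.14, 3.14, 3.14, 3.14].

## Interface

Orientations are given as a unit quaternion [x, y, z, w].
In Python, from plant import r, vision, order, nets gives the robot as it stands.
- The arm moves only by the tool send_rows, never from a script. Its argument "series" is a list of rows, each an object with "delta_pos": the shift along the tool's x, y, z in cm, a list of three; "turn": the turn about the tool's z in degrees; "jaw": the closure, from 0 (fully open) to 1 (shut). In form: [{"delta_pos": [x, y, z], "turn": turn, "jaw": jaw}, ...]. A call has 1 to 8 rows; each row is the pose to reach, as a shift and turn from the pose commanded when the call began, along the tool's axes at that moment; what a row does not reach only later rows make up. A row lasts 1/12 s, in which the tool goes at most 41.7 mm and 7.16 degrees, less where a joint would pass 70% of its speed; a pose out of reach is approached as far as the arm can. A call with a gripper value outside its range is refused whole. The fingers move at their own pace and stop on an object; "force" is the grip in N (left out, the last holds). Time passes only in rows, so rows that repeat a pose let the fingers close. It gives the time, the measured TCP pose, the force and the opening at its end, in the units of the state.
- r.get_state(): the state, without advancing time (a new reading comes with each control period).
- vision.snapshot(name): name is "scene" or "top" or "wrist"; returns the picture (480x640x3 uint8, blue, green, red); there is no depth.
- vision.camera_params(name): a dict with "intrinsics" (3x3 intrinsics, pixels), "extrinsics" (4x4, takes a point from world to camera coordinates). Camera axes: x right, y down, z forward; pixel columns grow to the right and rows downward; lengths in m; the calibration is good to about 2 mm. A picture is of the moment at which its call begins: read the wrist's pose just before it. camera_params takes no time and is no camera call; for the wrist camera it gives the pose at the moment of the call.
- order.finish_job(): hands the job in, once; it reports no verdict.
Trained networks look in the newest picture that a camera, given by its name, has taken for a name from the list of things; names that differ only in an ending like _2 or _b are one class to them, and where a whole thing is asked for, a point or a joint stands for the part that bears it (a point fixed in the world has none). Each returns a list of dicts, best first, with "score" (0 to 1); they miss things now and then, are a little off and sometimes report something else, mostly with a low value. They report only what shows in the picture. A call takes as long as a camera call. They do not tell look-alikes from the thing itself.
- nets.boxes_of(camera, label): "location" ([row, column] as shares, 0 to 1, of the picture: columns of its width, rows of its height, amid what is visible of it).
- nets.trace(camera, label): "region" (480x640 bool, what is visible of it) and "location" ([row, column] as shares, 0 to 1, of the picture: columns of its width, rows of its height, amid what is visible of it).
The state is a dict: "clock": time; "q": joint angles; "qd": joint speeds; "joint_torque": joint torques, N m; "tool_pos": TCP position; "eef_rot": TCP orientation; "contact_force": force on the tool from outside, world axes, zero at the start; "moment": the same for the moment, N m; "opening": opening from 0.0 (shut) to 1.0 (fully open).
Only numpy, scipy, OpenCV 4.12 (cv2) and the standard library are available. Lean on these libraries where they do the work, as an engineer would, in place of code of your own. Each camera call takes 0.05 s, during which the arm holds its last target.

## Working session

There is one attempt and no reset: what is moved stays moved. The work goes in short steps, Python scripts to look and compute and a tool call to move; the robot and the scene stay as the last step left them, time stands still between calls to the robot, and variables do not carry over. Pictures are saved under pics/ and viewed, and the job is handed in when it is done.

Besides the shell and the picture viewer there is one more tool, called after "Call:" in YAML: its name, and indented under it one key for each argument. send_rows: Moves the arm, as the interface text tells. Its arguments: {"type":"object","properties":{"series":{"type":"array"},"force":{"type":"number"}},"required":["series"]}

```bash
mkdir -p pics; ls; python3 - <<'E'
from plant import r, vision, order, nets
import cv2, numpy as np
print(r.get_state())
for n in ("scene","top"):
    im=vision.snapshot(n); cv2.imwrite(f"pics/{n}0.png",im)
    p=vision.camera_params(n); print(n,p)
    for l in ("tube_block","cold_plate","jar","beaker","dishes"):
        print(l,[(round(d["score"],2),np.round(np.array(d["location"])*[480,640])) for d in nets.boxes_of(n,l)])
print(r.get_state()["clock"])
E
```

```text
pics
{'clock': 0.0, 'q': array([ 1.14780183,  0.68999041, -0.19450629,  1.5663478 ,  0.15729102,
        0.90251313, -0.21512395]), 'qd': array([ 0.00014169, -0.00135853,  0.000361  ,  0.00019932,  0.00039426,
        0.0001635 ,  0.0012167 ]), 'joint_torque': array([ 8.04395095e-04, -5.27569163e+01, -1.26721781e+00, -1.53431994e+01,
       -5.27218357e-02,  6.47856112e-03,  1.68738529e-04]), 'tool_pos': array([ 0.27535033, -0.56038399,  0.24890482]), 'eef_rot': array([ 8.48857059e-01, -5.28621623e-01, -8.26596087e-04, -4.35103303e-04]), 'contact_force': array([0.20538006, 0.06911732, 0.26931895]), 'moment': array([ 0.01932102,  0.02223325, -0.07738534]), 'opening': 0.9984688957049801}
scene {'intrinsics': array([[442.57357664,   0.        , 317.46459184],
       [  0.        , 442.57357664, 227.5439954 ],
       [  0.        ,   0.        ,   1.        ]]), 'extrinsics': array([[ 0.62895895,  0.77742706,  0.00422041, -0.39900853],
       [ 0.59528345, -0.47809411, -0.64580464, -0.19565705],
       [-0.50004825,  0.40869695, -0.76349103,  1.20447456],
       [ 0.        ,  0.        
[... 293 characters left out ...]
259., 216.]))]
top {'intrinsics': array([[488.28876183,   0.        , 322.26948629],
       [  0.        , 488.28876183, 242.11732586],
       [  0.        ,   0.        ,   1.        ]]), 'extrinsics': array([[ 0.02650394, -0.99962832,  0.00638404,  0.06984153],
       [-0.99100664, -0.0271122 , -0.13103731,  0.48593794],
       [ 0.13116169, -0.00285362, -0.99135688,  0.99208979],
       [ 0.        ,  0.        ,  0.        ,  1.        ]])}
tube_block [(0.95, array([259., 486.])), (0.86, array([227., 321.])), (0.69, array([347., 124.]))]
cold_plate [(0.88, array([213., 349.]))]
jar [(0.71, array([209., 229.]))]
beaker [(0.86, array([168., 236.]))]
dishes [(0.56, array([264., 415.]))]
0.6
```

View pics/top0.png

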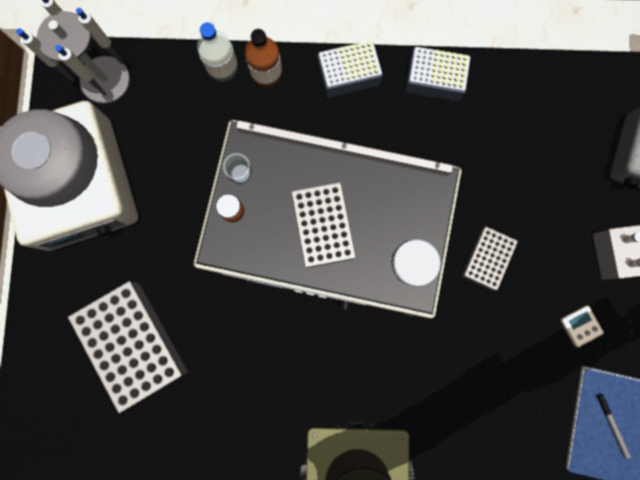

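View pics/scene0.png

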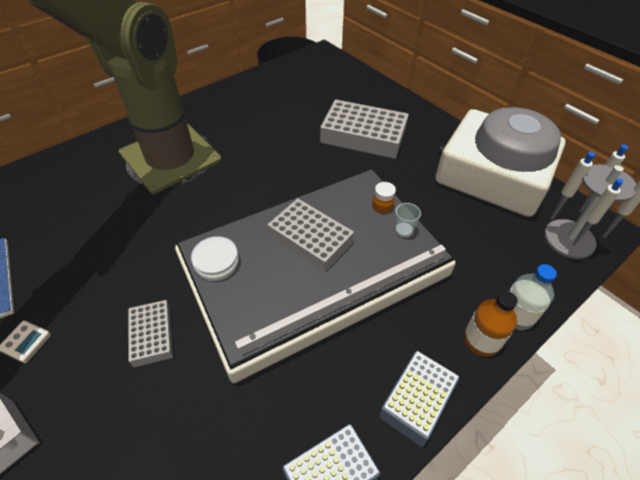

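The block to use is the one on the plate, at top pixel (row 227, col 321). Its long axis lies roughly across the rail. Next I'll measure the poses.

```bash
cat > h.py <<'E'
from plant import r, vision, order, nets
import cv2, numpy as np
def back(cam,uv,z,p=None):
    p=p or vision.camera_params(cam); K,E=p["intrinsics"],p["extrinsics"]
    R,t=E[:3,:3],E[:3,3]; c=-R.T@t
    uv=np.atleast_2d(uv).astype(float)
    d=np.c_[uv,np.ones(len(uv))]@np.linalg.inv(K).T@R
    s=(z-c[2])/d[:,2]
    return c+d*s[:,None]
def proj(cam,X,p=None):
    p=p or vision.camera_params(cam); K,E=p["intrinsics"],p["extrinsics"]
    X=np.atleast_2d(X); Y=X@E[:3,:3].T+E[:3,3]; q=Y@K.T
    return q[:,:2]/q[:,2:]
E
python3 - <<'E'
from h import *
im=vision.snapshot("top")
for l in ("tube_block","cold_plate","jar","beaker","dishes"):
    for d in nets.trace("top",l):
        m=d["region"].astype(np.uint8); 
        c,s,a=cv2.minAreaRect(np.argwhere(m)[:,::-1].astype(np.float32))
        if l=="tube_block" and not(250<c[0]<400): continue
        z={"cold_plate":.07,"tube_block":.106,"jar":.126,"beaker":.128,"dishes":.102}[l]
        B=cv2.boxPoints((c,s,a)); print(l,round(d["score"],2),m.sum(),np.round(c),np.round(B).tolist()); print(np.round(back("top",np.vstack([c,B]),z)[:,:2],3).tolist())
big=cv2.resize(im[110:330,180:480],None,fx=2.6,fy=2.6,interpolation=cv2.INTER_CUBIC); cv2.imwrite("pics/crop.png",big)
print(r.get_state()["clock"])
E
```

```text
tube_block 0.85 3877 [323. 225.] [[290.0, 192.0], [340.0, 182.0], [356.0, 258.0], [306.0, 269.0]]
[[0.508, 0.083], [0.572, 0.149], [0.596, 0.052], [0.444, 0.018], [0.422, 0.113]]
cold_plate 0.76 30307 [329. 222.] [[192.0, 277.0], [225.0, 118.0], [465.0, 168.0], [432.0, 327.0]]
[[0.519, 0.071], [0.402, 0.341], [0.734, 0.293], [0.64, -0.208], [0.316, -0.138]]
jar 0.76 579 [230. 208.] [[213.0, 201.0], [235.0, 190.0], [248.0, 215.0], [226.0, 226.0]]
[[0.532, 0.261], [0.545, 0.295], [0.568, 0.254], [0.519, 0.227], [0.497, 0.268]]
jar 0.5 30370 [328. 222.] [[191.0, 277.0], [224.0, 118.0], [465.0, 168.0], [432.0, 327.0]]
[[0.51, 0.073], [0.399, 0.328], [0.712, 0.282], [0.624, -0.191], [0.318, -0.125]]
beaker 0.68 688 [236. 169.] [[223.0, 154.0], [250.0, 154.0], [250.0, 184.0], [223.0, 184.0]]
[[0.609, 0.253], [0.638, 0.28], [0.64, 0.228], [0.58, 0.225], [0.579, 0.277]]
dishes 0.92 1686 [417. 263.] [[385.0, 262.0], [417.0, 230.0], [449.0, 263.0], [417.0, 295.0]]
[[0.439, -0.102], [0.438, -0.039], [0.503, -0.101], [0.44, -0.164], [0.377, -0.102]]
0.9
```

View pics/crop.png

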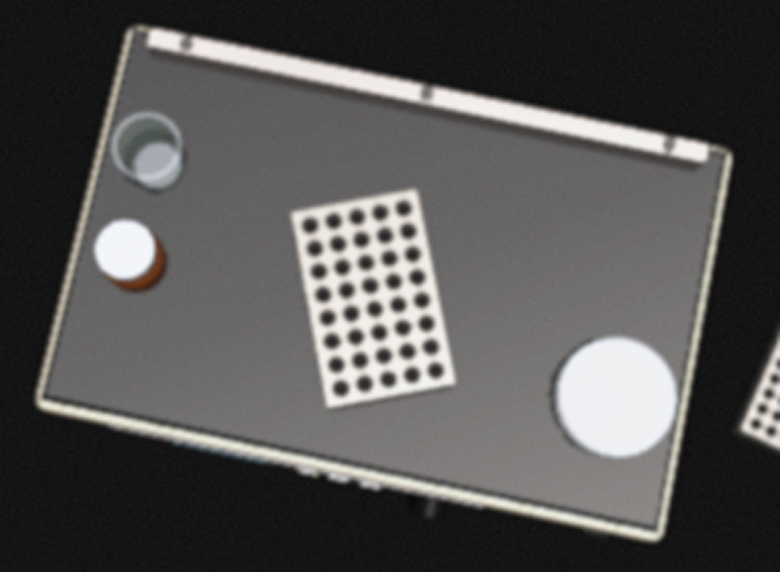

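```bash
cat >> h.py <<'E'
from scipy.optimize import minimize
def fitrect(mask,cam,z,L,W,x0,p=None):
    # fit rectangle LxW at height z to binary mask by IoU-like score on rectified image
    p=p or vision.camera_params(cam)
    g=0.001
    cx,cy=x0[:2]; n=150
    ii,jj=np.mgrid[-n:n+1,-n:n+1]
    X=np.c_[cx+ii.ravel()*g,cy+jj.ravel()*g,np.full(ii.size,z)]
    uv=proj(cam,X,p).astype(np.float32).reshape(*ii.shape,2)
    M=cv2.remap(mask.astype(np.float32),uv[...,0],uv[...,1],cv2.INTER_LINEAR).ravel()
    def f(v):
        c,s=np.cos(v[2]),np.sin(v[2]); d=X[:,:2]-v[:2]
        a=np.abs(d@[c,s])-L/2; b=np.abs(-d[:,0]*s+d[:,1]*c)-W/2
        e=np.maximum(a,b); w=1/(1+np.exp(np.clip(e/0.001,-50,50)))
        return -np.sum((2*M-1)*w)
    best=None
    for da in (-.15,0,.15):
        q=minimize(f,[x0[0],x0[1],x0[2]+da],method="Nelder-Mead",options=dict(initial_simplex=np.array([x0[0],x0[1],x0[2]+da])+np.array([[0,0,0],[.01,0,0],[0,.01,0],[0,0,.1]]),xatol=1e-5,fatol=.1,maxiter=400))
        if best is None or q.fun<best.fun: best=q
    return best.x,best.fun/(L*W/g/g)
E
python3 - <<'E'
from h import *
im=cv2.imread("pics/top0.png")
f=lambda P:(np.array(P,float)+.5)/2.6-.5+[180,110]
print("holes",back("top",f([(186,44),(427,92),(669,145)]),.102).round(4).tolist())
H=back("top",f([(186,44),(427,92),(669,145)]),.102)
d=H[0]-H[2];print("rail len",np.linalg.norm(d),"yaw",np.degrees(np.arctan2(-d[0],d[1])))
print("railtopfront",back("top",f([(150,48),(705,163)]),.102).round(4).tolist())
print("railend",back("top",f([(149,38),(707,153)]),.102).round(4).tolist())
B=back("top",f([(291,212),(416,190),(455,383),(327,408)]),.106)[:,:2];print(B.round(4).tolist(),[np.linalg.norm(B[i]-B[i-1]) for i in range(4)],B.mean(0))
P=back("top",f([(132,30),(731,153),(658,537),(41,402)]),.07)[:,:2];print("plate",P.round(4).tolist(),[np.linalg.norm(P[i]-P[i-1]) for i in range(4)],P.mean(0))
g=cv2.cvtColor(im,cv2.COLOR_BGR2GRAY)
m=np.zeros_like(g,bool);m[175:280,280:365]=True
gg=cv2.morphologyEx(g,cv2.MORPH_CLOSE,np.ones((7,7)))
m&=gg>150
x,s=fitrect(m,"top",.106,.150,.096,[B.mean(0)[0],B.mean(0)[1],.2]);print("block",x,s)
print("dish",back("top",f([(616,397),(677,397)]),.102).round(4).tolist(),"jar",back("top",f([(125,249)]),.126).round(4).tolist(),"beaker",back("top",f([(147,148)]),.128).round(4).tolist())
E
```

```text
holes [[0.7051, 0.2322, 0.102], [0.672, 0.0449, 0.102], [0.6351, -0.1417, 0.102]]
rail len 0.3804748914565967 yaw -10.593837947968265
railtopfront [[0.7011, 0.2599, 0.102], [0.6217, -0.1693, 0.102]]
railend [[0.7091, 0.2611, 0.102], [0.6296, -0.1709, 0.102]]
[[0.5735, 0.1462], [0.5932, 0.0518], [0.4467, 0.0196], [0.4255, 0.1143]] [np.float64(0.15137974968290122), np.float64(0.096358782026311), np.float64(0.15002036607299826), np.float64(0.09704934931419268)] [0.50972711 0.08296332]
plate [[0.7276, 0.281], [0.6397, -0.1987], [0.3368, -0.1397], [0.4271, 0.3357]] [np.float64(0.30541779014221665), np.float64(0.48760161970790417), np.float64(0.30858194194414346), np.float64(0.4838839265773473)] [0.53276564 0.06955266]
block [0.51010411 0.08291466 0.21437704] -0.9791761926300767
dish [[0.4399, -0.1012, 0.102], [0.4411, -0.1469, 0.102]] jar [[0.5374, 0.2663, 0.126]] beaker [[0.6139, 0.2535, 0.128]]
```

```bash
cat >> h.py <<'E'
from scipy.spatial.transform import Rotation as Ro
def rows(targets):
    """targets: list of (x,y,z,yaw_deg of tool x); prints deltas in tool axes"""
    s=r.get_state(); p=s["tool_pos"]; R=Ro.from_quat(s["eef_rot"]).as_matrix()
    yaw0=np.degrees(np.arctan2(R[1,0],R[0,0]))
    print("t",round(s["clock"],2),"tcp",p.round(4),"yaw",yaw0.round(2),"q7",s["q"][6].round(2),"F",s["contact_force"].round(1),"open",round(s["opening"],2))
    for t in targets:
        d=R.T@(np.array(t[:3])-p)*100
        tu=-((t[3]-yaw0+180)%360-180)
        print([round(v,2) for v in d.tolist()],"turn",round(tu,1))
E
python3 - <<'E'
from h import *
rows([(.48,-.25,.25,-40),(.5,-.05,.25,-15),(.436,.1405,.20,12.3),(.436,.1405,.0915,12.3)])
E
```

```text
t 0.9 tcp [ 0.2757 -0.5609  0.2497] yaw -63.83 q7 -0.22 F [ 0.7 -0.6  0. ] open 1.0
[-18.89, -32.05, -0.03] turn -23.8
[-35.96, -42.67, -0.03] turn -48.8
[-55.88, -45.33, 4.97] turn -76.1
[-55.88, -45.33, 15.82] turn -76.1
```

Call:
send_rows:
  series:
    - {"delta_pos": [-2.4,-4,0],"turn": -3,"jaw": 1}
    - {"delta_pos": [-4.8,-8,0],"turn": -6,"jaw": 1}
    - {"delta_pos": [-7,-12,0],"turn": -9,"jaw": 1}
    - {"delta_pos": [-9,-15.5,0],"turn": -12,"jaw": 1}
    - {"delta_pos": [-11,-19,0],"turn": -15,"jaw": 1}
    - {"delta_pos": [-13,-22.5,0],"turn": -18,"jaw": 1}
    - {"delta_pos": [-15,-26,0],"turn": -21,"jaw": 1}
    - {"delta_pos": [-17.5,-29.5,0],"turn": -24,"jaw": 1}

```text
clock: 1.57
tool_pos: [0.4599, -0.2808, 0.25]
eef_rot: [0.941, -0.339, 0.001, 0.0]
contact_force: [0.6, -0.7, -0.1]
opening: 0.417
```

```bash
python3 - <<'E'
from h import *
rows([(.48,-.25,.25,-40),(.5,-.05,.25,-15),(.436,.1405,.20,12.3),(.436,.1405,.0915,12.3)])
E
```

```text
t 1.57 tcp [ 0.4599 -0.2808  0.25  ] yaw -39.69 q7 -0.46 F [ 0.6 -0.7 -0.1] open 0.42
[-0.42, -3.66, 0.0] turn 0.3
[-11.66, -20.32, -0.01] turn -24.7
[-28.76, -30.89, 4.97] turn -52.0
[-28.77, -30.89, 15.82] turn -52.0
```

Call:
send_rows:
  series:
    - {"delta_pos": [-1.5,-3.5,0],"turn": -5,"jaw": 1}
    - {"delta_pos": [-3.5,-7,0],"turn": -10,"jaw": 1}
    - {"delta_pos": [-5.5,-10.5,0],"turn": -15,"jaw": 1}
    - {"delta_pos": [-7.5,-14,0],"turn": -20,"jaw": 1}
    - {"delta_pos": [-9.5,-17.5,0],"turn": -25,"jaw": 1}
    - {"delta_pos": [-12,-20.5,0],"turn": -30,"jaw": 1}
    - {"delta_pos": [-15,-22.5,0],"turn": -35,"jaw": 1}
    - {"delta_pos": [-18,-24.5,0],"turn": -40,"jaw": 1}

```text
clock: 2.23
tool_pos: [0.4772, 0.0233, 0.2499]
eef_rot: [1.0, 0.004, 0.001, -0.0]
contact_force: [0.2, 0.1, 0.3]
opening: 0.006
```

```bash
python3 - <<'E'
from h import *
rows([(.436,.1405,.14,12.3),(.436,.1405,.0915,12.3)])
E
```

```text
t 2.23 tcp [0.4772 0.0233 0.2499] yaw 0.45 q7 -0.52 F [0.2 0.1 0.3] open 0.01
[-4.04, -11.75, 10.99] turn -11.9
[-4.05, -11.75, 15.84] turn -11.9
```

Call:
send_rows:
  series:
    - {"delta_pos": [-1.3,-3.9,0],"turn": -4,"jaw": 1}
    - {"delta_pos": [-2.6,-7.8,0],"turn": -8,"jaw": 1}
    - {"delta_pos": [-4,-11.7,0],"turn": -12,"jaw": 1}
    - {"delta_pos": [-4,-11.7,4],"turn": -12,"jaw": 1}
    - {"delta_pos": [-4,-11.7,8],"turn": -12,"jaw": 1}
    - {"delta_pos": [-4,-11.7,11],"turn": -12,"jaw": 1}
    - {"delta_pos": [-4,-11.7,14],"turn": -12,"jaw": 1}
    - {"delta_pos": [-4,-11.7,15.8],"turn": -12,"jaw": 1}

```text
clock: 2.9
tool_pos: [0.436, 0.1379, 0.0894]
eef_rot: [0.994, 0.106, -0.001, 0.0]
contact_force: [0.2, 0.0, -0.1]
opening: 0.003
```

```bash
python3 - <<'E'
from h import *
im=vision.snapshot("top"); cv2.imwrite("pics/top1.png",cv2.resize(im[110:330,180:480],None,fx=2.6,fy=2.6))
im=vision.snapshot("scene"); cv2.imwrite("pics/scene1.png",im)
p=np.array([.5735,.0968]); T=[]
for a in (12.3,16,20,24,28,32,36,40):
    c,s=np.cos(np.radians(a)),np.sin(np.radians(a))
    T.append((*(p-.125*np.array([c,s])+.057*np.array([-s,c])),.0915,a))
rows(T)
E
```

```text
t 3.0 tcp [0.4356 0.1378 0.0896] yaw 12.24 q7 -0.87 F [-0.2  0.   0.8] open 0.01
[0.1, 1.24, -0.19] turn -0.1
[-0.24, 2.06, -0.19] turn -3.8
[-0.55, 2.97, -0.19] turn -7.8
[-0.79, 3.9, -0.18] turn -11.8
[-0.97, 4.84, -0.18] turn -15.8
[-1.08, 5.79, -0.18] turn -19.8
[-1.13, 6.75, -0.18] turn -23.8
[-1.11, 7.71, -0.18] turn -27.8
```

View pics/scene1.png

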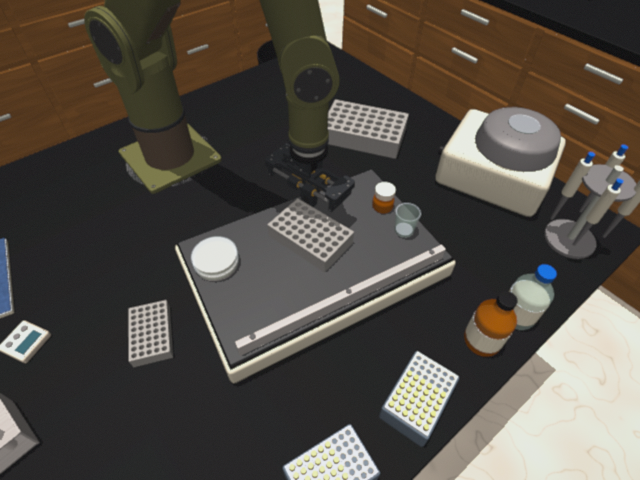

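View pics/top1.png

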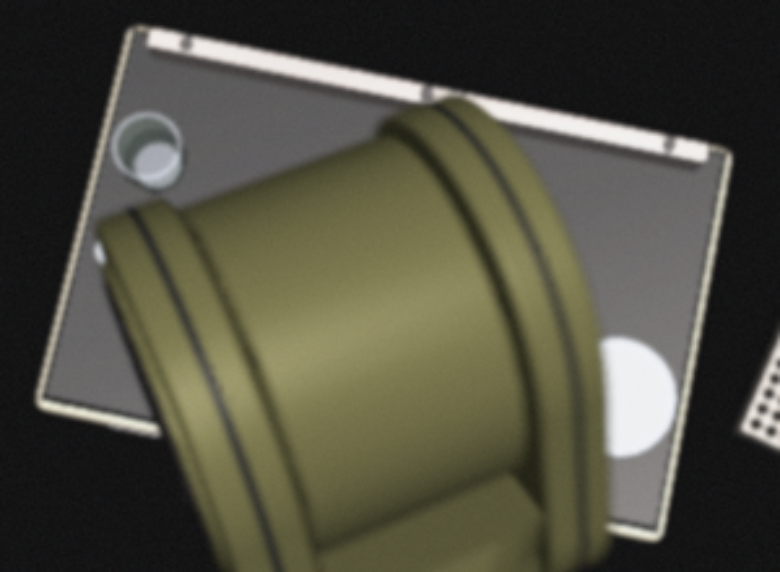

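The top view is blocked by the arm. The scene camera still shows the block around (235, 308) and the gripper behind its near end, so I'll push now and track with that camera.

Call:
send_rows:
  series:
    - {"delta_pos": [0,0.8,-0.1],"turn": 0,"jaw": 1}
    - {"delta_pos": [0,1.3,-0.1],"turn": -1,"jaw": 1}
    - {"delta_pos": [-0.2,2.0,-0.1],"turn": -4,"jaw": 1}
    - {"delta_pos": [-0.5,2.9,-0.1],"turn": -8,"jaw": 1}
    - {"delta_pos": [-0.8,3.8,-0.1],"turn": -12,"jaw": 1}
    - {"delta_pos": [-1.0,4.8,-0.1],"turn": -16,"jaw": 1}
    - {"delta_pos": [-1.1,5.5,-0.1],"turn": -19,"jaw": 1}
    - {"delta_pos": [-1.1,5.8,-0.1],"turn": -20,"jaw": 1}

```text
clock: 3.67
tool_pos: [0.4385, 0.0779, 0.0941]
eef_rot: [0.961, 0.277, 0.001, -0.0]
contact_force: [-4.9, 5.0, 3.1]
opening: 0.003
```

```bash
cat >> h.py <<'E'
PC=np.array([.5328,.0696]); PSI=np.radians(-10.6)
PX=np.array([np.cos(PSI),np.sin(PSI)]); PY=np.array([-np.sin(PSI),np.cos(PSI)])
def blockpose(cam,x0,tag):
    im=vision.snapshot(cam); p=vision.camera_params(cam)
    uv=proj(cam,np.array([[*x0[:2],.106]]),p)[0]
    ds=[d for d in nets.trace(cam,"tube_block")]
    ds=[d for d in ds if np.linalg.norm(np.array(d["location"])[::-1]*[640,480]-uv)<60]
    if not ds: print("not seen")
    # solid silhouette fit: project the 3D box, compare hull with mask
    M=ds[0]["region"].astype(np.uint8) if ds else None
    c3=np.array([[sx*.075,sy*.048,z] for sx in(-1,1) for sy in(-1,1) for z in(.07,.106)])
    def sil(v):
        c,s=np.cos(v[2]),np.sin(v[2])
        X=np.c_[v[0]+c3[:,0]*c-c3[:,1]*s, v[1]+c3[:,0]*s+c3[:,1]*c, c3[:,2]]
        h=cv2.convexHull(proj(cam,X,p).astype(np.float32))[:,0]
        m=np.zeros((480,640),np.uint8); cv2.fillConvexPoly(m,np.round(h*16).astype(np.int32),1,cv2.LINE_8,4); return m
    f=lambda v:(sil(v)!=M).sum()/max(M.sum(),1)
    best=None
    for da in (-.2,0,.2):
        s0=np.array(x0)+[0,0,da]
        q=minimize(f,s0,method="Nelder-Mead",options=dict(initial_simplex=s0+np.array([[0,0,0],[.015,0,0],[0,.015,0],[0,0,.2]]),xatol=1e-5,fatol=1e-4))
        if best is None or q.fun<best.fun: best=q
    v=best.x; d=v[:2]-PC
    print(cam,"score",round(ds[0]["score"],2),"err",round(best.fun,3),"pose",v[:2].round(4),"yaw",round(np.degrees(v[2]),2),"| plate",round(d@PX,4),round(d@PY,4),"rel yaw",round(np.degrees(v[2]-PSI),2))
    ov=im.copy(); m=sil(v); cs,_=cv2.findContours(m,0,1); cv2.drawContours(ov,cs,-1,(0,0,255),1)
    a,b=int(max(uv[1]-100,0)),int(max(uv[0]-130,0)); cv2.imwrite(f"pics/{tag}.png",cv2.resize(ov[a:a+200,b:b+260],None,fx=2.5,fy=2.5))
    return v
def swing(p,ax,ay,yaws,z=.0895):
    T=[]
    for a in yaws:
        c,s=np.cos(np.radians(a)),np.sin(np.radians(a))
        T.append((*(np.array(p)+ax*np.array([c,s])+ay*np.array([-s,c])),z,a))
    return T
E
python3 - <<'E'
from h import *
v=blockpose("scene",[.515,.06,np.radians(30)],"s2")
a0=np.degrees(v[2]); p=v[:2]+.065*np.array([np.cos(v[2]),np.sin(v[2])]);print(p)
rows(swing(p,-.125,.057,[a0,a0+4,a0+8,a0+12,a0+16,a0+20,a0+24,a0+28]))
E
```

```text
scene score 0.97 err 0.039 pose [0.5183 0.0592] yaw 34.42 | plate -0.0124 -0.0129 rel yaw 45.02
[0.57187381 0.09592811]
t 3.77 tcp [0.4388 0.0781 0.0938] yaw 32.05 q7 -0.6 F [-0.3  0.3 -0.4] open 0.0
[-0.5, 0.38, 0.43] turn -2.4
[-0.83, 1.28, 0.43] turn -6.4
[-1.1, 2.2, 0.43] turn -10.4
[-1.3, 3.14, 0.43] turn -14.4
[-1.43, 4.08, 0.43] turn -18.4
[-1.5, 5.04, 0.43] turn -22.4
[-1.51, 6.0, 0.43] turn -26.4
[-1.44, 6.96, 0.43] turn -30.4
```

View pics/s2.png

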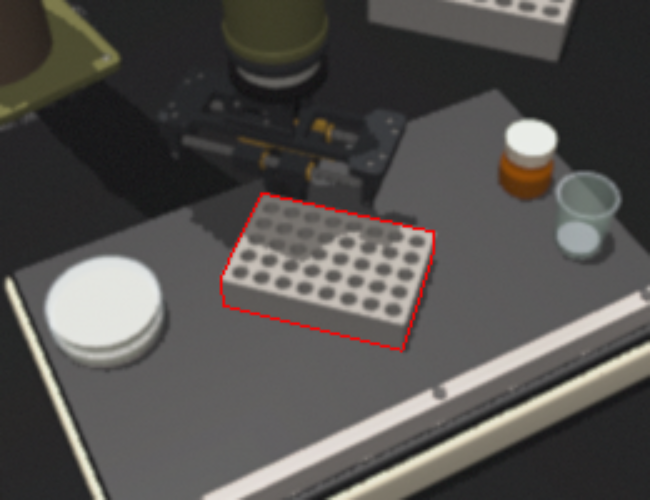

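The fit matches the picture. The block has turned 22° about the expected pivot, so I'll keep pushing.

Call:
send_rows:
  series:
    - {"delta_pos": [-0.5,0.3,0.2],"turn": -2,"jaw": 1}
    - {"delta_pos": [-0.8,1.2,0.3],"turn": -6,"jaw": 1}
    - {"delta_pos": [-1.1,2.1,0.3],"turn": -10,"jaw": 1}
    - {"delta_pos": [-1.3,3.1,0.3],"turn": -14,"jaw": 1}
    - {"delta_pos": [-1.4,4.0,0.3],"turn": -18,"jaw": 1}
    - {"delta_pos": [-1.5,5.0,0.3],"turn": -22,"jaw": 1}
    - {"delta_pos": [-1.5,5.9,0.3],"turn": -26,"jaw": 1}
    - {"delta_pos": [-1.5,6.4,0.3],"turn": -28,"jaw": 1}

```text
clock: 4.43
tool_pos: [0.4591, 0.0169, 0.0905]
eef_rot: [0.865, 0.502, 0.0, -0.0]
contact_force: [-5.4, 3.8, 5.0]
opening: 0.005
```

```bash
python3 - <<'E'
from h import *
v=blockpose("scene",[.54,.045,np.radians(58)],"s3")
a0=np.degrees(v[2]); p=v[:2]+.065*np.array([np.cos(v[2]),np.sin(v[2])]);print(p)
rows(swing(p,-.125,.057,[a0,a0+4,a0+8,a0+12,a0+16,a0+20,a0+24,a0+28]))
E
```

```text
scene score 0.96 err 0.031 pose [0.5378 0.0397] yaw 62.76 | plate 0.0104 -0.0285 rel yaw 73.36
[0.56758291 0.09748584]
t 4.53 tcp [0.4596 0.0162 0.0903] yaw 60.06 q7 -0.11 F [-2.7  0.1  1.2] open 0.01
[-0.32, 0.2, 0.08] turn -2.7
[-0.65, 1.1, 0.08] turn -6.7
[-0.91, 2.02, 0.08] turn -10.7
[-1.1, 2.96, 0.08] turn -14.7
[-1.23, 3.91, 0.08] turn -18.7
[-1.3, 4.87, 0.08] turn -22.7
[-1.29, 5.83, 0.08] turn -26.7
[-1.22, 6.78, 0.08] turn -30.7
```

View pics/s3.png

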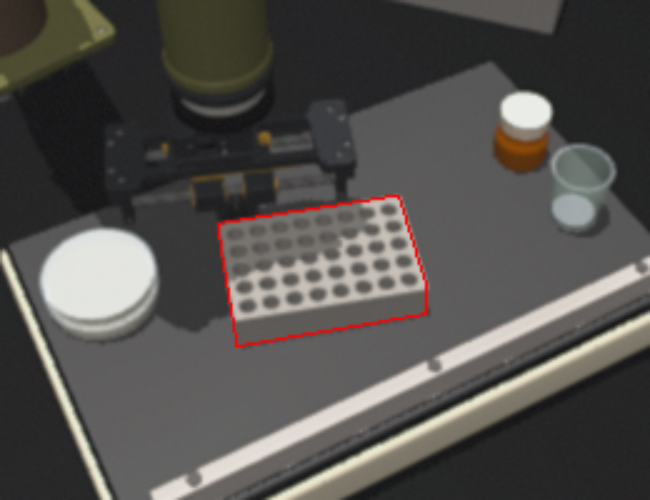

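Call:
send_rows:
  series:
    - {"delta_pos": [-0.3,0.2,0],"turn": -3,"jaw": 1}
    - {"delta_pos": [-0.5,0.8,0],"turn": -6,"jaw": 1}
    - {"delta_pos": [-0.7,1.5,0],"turn": -9,"jaw": 1}
    - {"delta_pos": [-0.9,2.2,0],"turn": -12,"jaw": 1}
    - {"delta_pos": [-1.1,2.8,0],"turn": -15,"jaw": 1}
    - {"delta_pos": [-1.2,3.3,0],"turn": -17,"jaw": 1}
    - {"delta_pos": [-1.2,3.6,0],"turn": -19,"jaw": 1}
    - {"delta_pos": [-1.2,3.6,0],"turn": -19,"jaw": 1}

```text
clock: 5.2
tool_pos: [0.4837, -0.0122, 0.0899]
eef_rot: [0.771, 0.637, -0.001, 0.0]
contact_force: [-4.3, -0.6, 3.0]
opening: 0.007
```

```bash
python3 - <<'E'
from h import *
v=blockpose("scene",[.555,.033,np.radians(78)],"s4")
print("gap", .130-(v[:2]-PC)@PX-.048)
a=79.4
q=lambda own,pl: (*(v[:2]+PY*own-PX*pl),.0895,a)
rows([q(-.06,.06),q(-.06,.075),q(0,.075),q(0,.057)])
E
```

```text
scene score 0.65 err 0.015 pose [0.5519 0.033 ] yaw 80.06 | plate 0.0255 -0.0325 rel yaw 90.66
gap 0.056536250207147296
t 5.3 tcp [ 0.4837 -0.0122  0.0899] yaw 79.07 q7 0.3 F [-5.2 -0.6  3.9] open 0.01
[-0.31, -0.13, 0.04] turn -0.3
[-0.32, -1.63, 0.04] turn -0.3
[5.68, -1.66, 0.03] turn -0.3
[5.69, 0.13, 0.03] turn -0.3
```

View pics/s4.png

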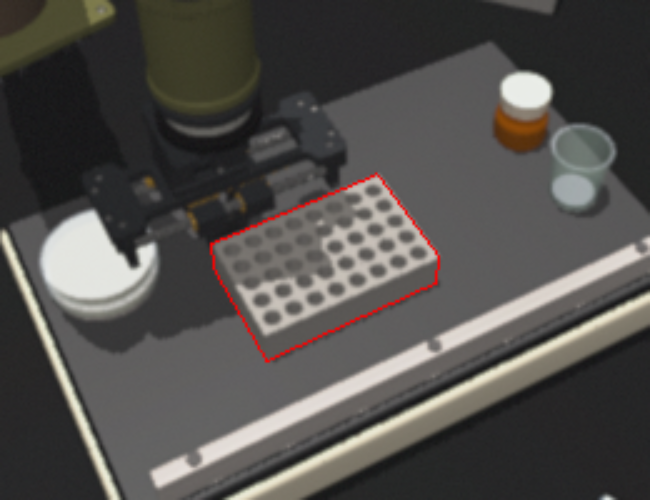

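Call:
send_rows:
  series:
    - {"delta_pos": [0,-1.8,0],"turn": 0,"jaw": 1}
    - {"delta_pos": [2,-1.8,0],"turn": 0,"jaw": 1}
    - {"delta_pos": [4,-1.8,0],"turn": 0,"jaw": 1}
    - {"delta_pos": [5.7,-1.8,0],"turn": 0,"jaw": 1}
    - {"delta_pos": [5.7,-1.0,0],"turn": 0,"jaw": 1}
    - {"delta_pos": [5.7,-0.3,0],"turn": 0,"jaw": 1}
    - {"delta_pos": [5.7,0.4,0],"turn": 0,"jaw": 1}
    - {"delta_pos": [5.7,1.1,0],"turn": 0,"jaw": 1}

```text
clock: 5.97
tool_pos: [0.5041, 0.0429, 0.0898]
eef_rot: [0.771, 0.637, -0.002, -0.001]
contact_force: [-9.7, 2.9, 7.9]
opening: 0.003
```

Call:
send_rows:
  series:
    - {"delta_pos": [0,0.6,0],"turn": 0,"jaw": 1}
    - {"delta_pos": [0,1.2,0],"turn": 0,"jaw": 1}
    - {"delta_pos": [0,1.8,0],"turn": 0,"jaw": 1}
    - {"delta_pos": [0,2.4,0],"turn": 0,"jaw": 1}
    - {"delta_pos": [0,2.8,0],"turn": 0,"jaw": 1}
    - {"delta_pos": [0,3.0,0],"turn": 0,"jaw": 1}

```text
clock: 6.47
tool_pos: [0.5333, 0.0362, 0.0897]
eef_rot: [0.771, 0.637, -0.002, -0.001]
contact_force: [-10.7, 2.0, 8.2]
opening: 0.003
```

```bash
python3 - <<'E'
from h import *
v=blockpose("scene",[.585,.027,np.radians(79)],"s5")
print("gap", .130-(v[:2]-PC)@PX-.048)
a=79.4
q=lambda own,pl: (*(v[:2]+PY*own-PX*pl),.0895,a)
rows([q(-.05,.057),q(0,.057),q(.05,.057)])
E
```

```text
scene score 0.91 err 0.047 pose [0.5921 0.024 ] yaw 78.78 | plate 0.0667 -0.0339 rel yaw 89.38
gap 0.015308646190183586
t 6.57 tcp [0.5335 0.0361 0.0896] yaw 79.09 q7 0.35 F [-6.9  2.   6.1] open 0.0
[-5.11, 0.31, 0.02] turn -0.3
[-0.11, 0.28, 0.01] turn -0.3
[4.89, 0.26, 0.0] turn -0.3
```

View pics/s5.png

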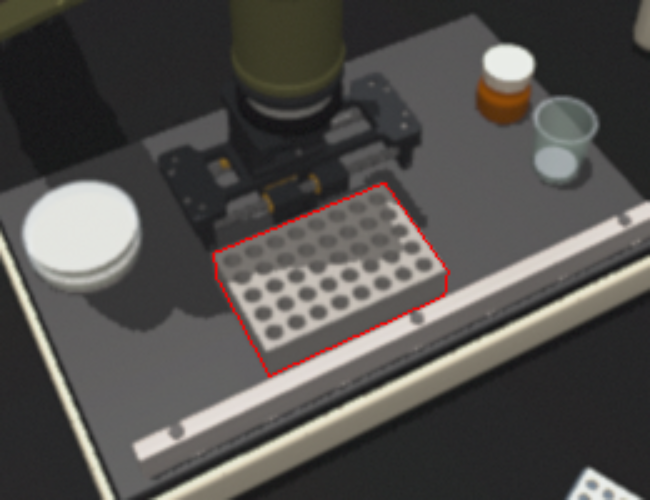

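Call:
send_rows:
  series:
    - {"delta_pos": [0,0.4,0],"turn": 0,"jaw": 1}
    - {"delta_pos": [0,0.8,0],"turn": 0,"jaw": 1}
    - {"delta_pos": [0,1.1,0],"turn": 0,"jaw": 1}
    - {"delta_pos": [0,1.3,0],"turn": 0,"jaw": 1}
    - {"delta_pos": [0,1.5,0],"turn": 0,"jaw": 1}

```text
clock: 6.98
tool_pos: [0.5473, 0.0334, 0.0896]
eef_rot: [0.771, 0.637, -0.003, -0.001]
contact_force: [-10.9, 2.1, 7.5]
opening: 0.008
```

Call:
send_rows:
  series:
    - {"delta_pos": [0,0.1,0],"turn": 0,"jaw": 1}
    - {"delta_pos": [0,0.2,0],"turn": 0,"jaw": 1}

```text
clock: 7.15
tool_pos: [0.5493, 0.0331, 0.0896]
eef_rot: [0.771, 0.637, -0.003, -0.001]
contact_force: [-10.8, 2.3, 8.6]
opening: 0.006
```

Call:
send_rows:
  series:
    - {"delta_pos": [0,0.1,0],"turn": 0,"jaw": 1}
    - {"delta_pos": [0,0.2,0],"turn": 0,"jaw": 1}

```text
clock: 7.32
tool_pos: [0.5509, 0.0327, 0.0896]
eef_rot: [0.771, 0.637, -0.003, -0.002]
contact_force: [-12.6, 2.3, 10.8]
opening: 0.004
```

Call:
send_rows:
  series:
    - {"delta_pos": [0,0.1,0],"turn": 0,"jaw": 1}
    - {"delta_pos": [0,0.2,0],"turn": 0,"jaw": 1}

```text
clock: 7.48
tool_pos: [0.5509, 0.0327, 0.0896]
eef_rot: [0.771, 0.637, -0.004, -0.002]
contact_force: [-16.7, 2.9, 14.0]
opening: 0.003
```

Call:
send_rows:
  series:
    - {"delta_pos": [0,0.2,0],"turn": 0,"jaw": 1}
    - {"delta_pos": [0,0.3,0],"turn": 0,"jaw": 1}
    - {"delta_pos": [0,0.3,0],"turn": 0,"jaw": 1}

```text
clock: 7.73
tool_pos: [0.5509, 0.0326, 0.0896]
eef_rot: [0.77, 0.638, -0.006, -0.004]
contact_force: [-22.3, 3.2, 18.0]
opening: 0.007
```

```bash
python3 - <<'E'
from h import *
v=blockpose("scene",[.605,.021,np.radians(79)],"s6")
print("gap", .130-(v[:2]-PC)@PX-.048)
im=vision.snapshot("scene"); 
cv2.imwrite("pics/s6b.png",cv2.resize(im[195:340,230:400],None,fx=4,fy=4,interpolation=cv2.INTER_CUBIC))
rows([])
E
```

```text
scene score 0.97 err 0.193 pose [0.5986 0.0228] yaw 76.45 | plate 0.0733 -0.0339 rel yaw 87.05
gap 0.008678195386177229
t 7.88 tcp [0.551  0.0326 0.0896] yaw 79.24 q7 0.41 F [-20.    2.9  17.1] open 0.01
```

View pics/s6b.png

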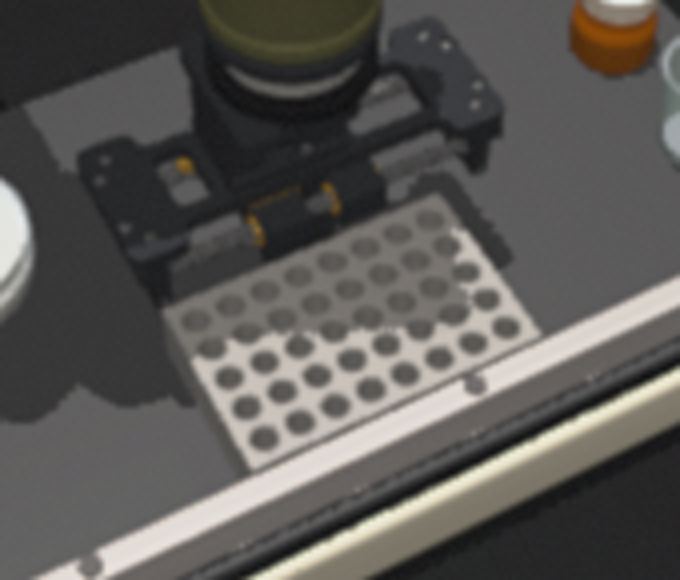

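Flush as far as I can see. To be sure, I'll press gently near each end.

Call:
send_rows:
  series:
    - {"delta_pos": [0,-1.5,0],"turn": 0,"jaw": 1}
    - {"delta_pos": [1.5,-2,0],"turn": 0,"jaw": 1}
    - {"delta_pos": [4.4,-2,0],"turn": 0,"jaw": 1}
    - {"delta_pos": [4.4,-1.5,0],"turn": 0,"jaw": 1}
    - {"delta_pos": [4.4,-1.0,0],"turn": 0,"jaw": 1}
    - {"delta_pos": [4.4,-0.6,0],"turn": 0,"jaw": 1}
    - {"delta_pos": [4.4,-0.3,0],"turn": 0,"jaw": 1}
    - {"delta_pos": [4.4,0,0],"turn": 0,"jaw": 1}

```text
clock: 8.55
tool_pos: [0.5597, 0.0773, 0.0897]
eef_rot: [0.77, 0.638, -0.005, -0.005]
contact_force: [-26.3, 7.1, 21.3]
opening: 0.005
```

Call:
send_rows:
  series:
    - {"delta_pos": [0,0,0],"turn": 0,"jaw": 1}

```text
clock: 8.63
tool_pos: [0.5596, 0.0773, 0.0897]
eef_rot: [0.77, 0.638, -0.005, -0.005]
contact_force: [-21.8, 7.0, 17.1]
opening: 0.006
```

Call:
send_rows:
  series:
    - {"delta_pos": [0,-1.5,0],"turn": 0,"jaw": 1}
    - {"delta_pos": [-3,-2,0],"turn": 0,"jaw": 1}
    - {"delta_pos": [-6,-2,0],"turn": 0,"jaw": 1}
    - {"delta_pos": [-9,-2,0],"turn": 0,"jaw": 1}
    - {"delta_pos": [-9.8,-1.3,0],"turn": 0,"jaw": 1}
    - {"delta_pos": [-9.8,-0.8,0],"turn": 0,"jaw": 1}
    - {"delta_pos": [-9.8,-0.3,0],"turn": 0,"jaw": 1}
    - {"delta_pos": [-9.8,0,0],"turn": 0,"jaw": 1}

```text
clock: 9.3
tool_pos: [0.5403, -0.0252, 0.0881]
eef_rot: [0.772, 0.636, -0.01, -0.002]
contact_force: [-25.1, -4.3, 15.5]
opening: 0.004
```

Call:
send_rows:
  series:
    - {"delta_pos": [0,0,0],"turn": 0,"jaw": 1}

```text
clock: 9.38
tool_pos: [0.5403, -0.025, 0.088]
eef_rot: [0.771, 0.636, -0.01, -0.002]
contact_force: [-17.7, -5.4, 8.4]
opening: 0.005
```

The two end contacts lie on a line at 10.7°, and the rail is at 10.6°. Now I'll withdraw.

Call:
send_rows:
  series:
    - {"delta_pos": [0,-1.5,0],"turn": 0,"jaw": 1}
    - {"delta_pos": [0,-3,0],"turn": 0,"jaw": 1}
    - {"delta_pos": [0,-3,-3],"turn": 0,"jaw": 1}
    - {"delta_pos": [0,-3,-7],"turn": 0,"jaw": 1}
    - {"delta_pos": [0,-3,-11],"turn": 0,"jaw": 1}
    - {"delta_pos": [0,-3,-15],"turn": 0,"jaw": 1}
    - {"delta_pos": [-4,-3,-16],"turn": 0,"jaw": 1}
    - {"delta_pos": [-8,-3,-16],"turn": 0,"jaw": 1}

```text
clock: 10.05
tool_pos: [0.5085, -0.0914, 0.2542]
eef_rot: [0.769, 0.639, 0.004, 0.003]
contact_force: [0.6, -1.8, -0.9]
opening: 0.004
```

Call:
send_rows:
  series:
    - {"delta_pos": [-4,0,0],"turn": 5,"jaw": 1}
    - {"delta_pos": [-8,0,0],"turn": 10,"jaw": 1}
    - {"delta_pos": [-12,0,0],"turn": 15,"jaw": 1}
    - {"delta_pos": [-16,0,0],"turn": 20,"jaw": 1}
    - {"delta_pos": [-20,0,0],"turn": 25,"jaw": 1}
    - {"delta_pos": [-24,0,0],"turn": 30,"jaw": 1}
    - {"delta_pos": [-28,0,0],"turn": 35,"jaw": 1}
    - {"delta_pos": [-30,0,0],"turn": 40,"jaw": 1}

```text
clock: 10.72
tool_pos: [0.4465, -0.3949, 0.2494]
eef_rot: [0.944, 0.33, -0.001, 0.001]
contact_force: [0.1, 0.5, -0.1]
opening: 0.009
```

```bash
python3 - <<'E'
from h import *
for cam in("scene","top"):
    v=blockpose(cam,[.607,.021,np.radians(79.4)],cam+"7")
    print("gap", .130-(v[:2]-PC)@PX-.048)
im=vision.snapshot("top"); cv2.imwrite("pics/top8.png",cv2.resize(im[110:330,180:480],None,fx=2.6,fy=2.6,interpolation=cv2.INTER_CUBIC))
im=vision.snapshot("scene"); cv2.imwrite("pics/s8.png",cv2.resize(im[150:390,170:470],None,fx=2.5,fy=2.5,interpolation=cv2.INTER_CUBIC))
rows([])
E
```

```text
scene score 0.77 err 0.201 pose [0.5984 0.0221] yaw 79.86 | plate 0.0733 -0.0346 rel yaw 90.46
gap 0.008747488426720726
top score 0.71 err 0.025 pose [0.6097 0.021 ] yaw 79.67 | plate 0.0845 -0.0337 rel yaw 90.27
gap -0.0024955048990628476
t 11.02 tcp [ 0.4496 -0.3864  0.25  ] yaw 39.39 q7 0.82 F [0.4 0.4 0.3] open 0.01
```

View pics/top8.png

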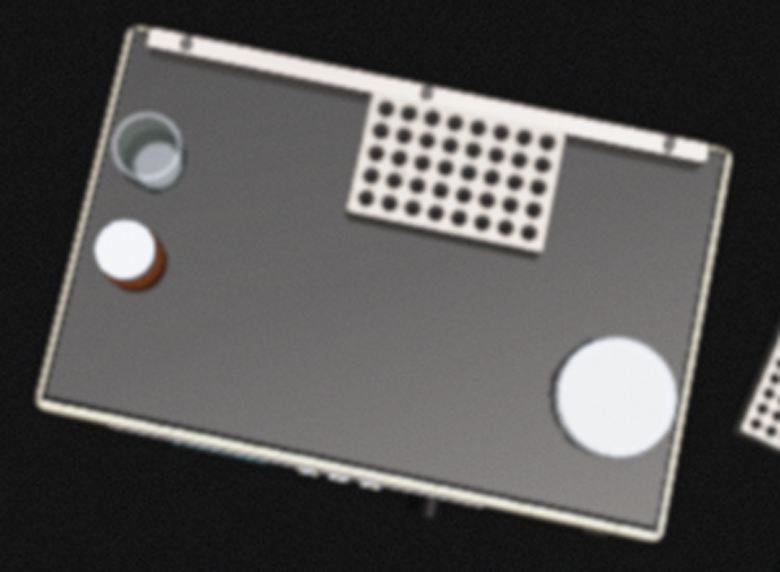

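View pics/s8.png

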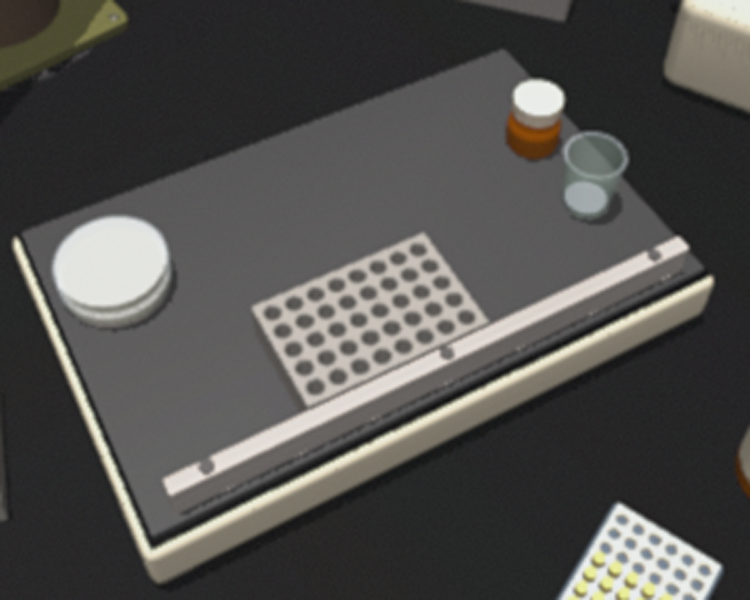

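The top and scene views both show the block's long side along the rail with no gap. The jar (125, 249), beaker (147, 148) and dishes (616, 397) sit at the same crop pixels as before. Handing in.

```bash
python3 -c "
from plant import order; print(order.finish_job())"
```

```text
the job is handed in; nothing more can be done
None
```

The tube block's long side now lies flush along the stop rail, and I've handed the job in at about 11 s of the 72 s allowed.

With the fingers shut, I swung the block round about 67° by pushing its near end in three strokes. I then pushed it home through the middle of its side, pressed each end against the rail, and withdrew the arm.

**Last checks:**
- **Flushness by touch:** the fingertip contacts near the two ends lie on a line at 10.7°, and the rail measures 10.6°.
- **Top camera:** the fit puts the block within 0.3° of parallel. It also gives a gap of −2.5 mm, which is impossible but close to the 2 mm calibration error, so I read it as touching.
- **Scene camera, which disagreed:** its fit suggested a 9 mm gap. The rail hides the block's lower front edge from that camera, so I discounted it; the picture itself shows no gap.
- **Other items:** the jar, beaker and dishes are at the same places in the top picture as at the start.
- **Forces:** the highest force I read was about 35 N at the wrist, while pressing the ends.

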